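# Seat the sample tray in the fence corner of a probe stage and step it to two samples

### The arm

A 6-joint arm with a two-finger parallel gripper is mounted at the origin on the work surface. World frame = base frame: x ahead of the robot, y to its left, z up, the work surface at z = 0. Lengths are in m, angles in rad, forces in N, time in s.
With the tool pointing down it reaches from about 0.425 to 0.95 m from the base axis. Payload 3.5 kg.
Tool frame: the origin (TCP) lies between the finger pads; the fingertips stand 19 mm ahead of it and the grasp point (between the pads) is the TCP (r.tips_ahead is the distance from the TCP to the fingertips, in m); z points along the fingers, y is the line along which they close (so a half turn about z gives the same grasp; the last joint's range is limited). The gripper opens to 85 mm and grips with 20 to 120 N. Pads are 22 mm wide; open, the fingers measure 114 mm over their backs; the gripper's body (76 mm by 85 mm) begins 54 mm behind the grasp point. The pads swing forward as they close: fully open they stand 13 mm farther back than shut.
Start: joints at [-1.443, 0.286, 1.577, -0, 1.279, -0.15], TCP at [0.185, -0.649, 0.25] pointing down, gripper open.
Joint ranges: [-2.77, 2.77], [-0.9, 2.22], [0.21, 2.48], [-1.53, 4.67], [0.24, 2.81], [-2.84, 2.84]. Speed limits (rad/s): [2.79, 2.79, 3.14, 3.14, 3.14, 3.14].

### API

Orientations are given as a unit quaternion [x, y, z, w].
In Python, from station import r gives the robot as it stands.
- The arm moves only by the tool step_hand, called after "Call:" as name(argument=value, ...) on one line, values as JSON. Schema: {"type":"object","properties":{"steps":{"type":"array","items":{"type":"array","prefixItems":[{"type":"array","items":{"type":"number"},"minItems":3,"maxItems":3},{"type":"number"}],"minItems":2,"maxItems":2},"minItems":1,"maxItems":8},"jaw":{"type":"number"},"squeeze":{"type":"number"},"only":{"type":"string"},"quiet":{"type":"boolean"},"lines":{"type":"string"}},"required":["steps"],"additionalProperties":false}. steps is a list of rows, 1 to 8 of them, each written [[dx, dy, dz], turn]: dx, dy, dz in m, then a turn about the tool's z in rad; each row is the pose to reach, as a shift and turn from the pose commanded when the call began, along the tool's axes at that moment; what a row does not reach only later rows make up. A row lasts 1/10 s, in which the tool goes at most 0.05 m and 0.15 rad, less where a joint would pass 70% of its speed; a pose out of reach is approached as far as the arm can. jaw is the finger opening in m, set as the call begins (left out keeps the last). The fingers move at their own pace and stop on an object; squeeze is the grip in N (left out, the last holds). Time passes only in rows, so rows that do not move let the fingers close. The tool returns the time, the measured TCP pose, the force, the opening and the grip force at its end. only (a regular expression) keeps the lines of the reply that match it, lines (a string "A,B") keeps lines A to B, and quiet returns only ok. Input that does not fit is refused with a message, and nothing moves.
- r.sense(): the state, without advancing time (a new reading comes with each control period).
- r.capture(name): name is "side" or "top"; returns the picture (480x640x3 uint8, red, green, blue); there is no depth.
- r.camera_params(name): a dict with "intrinsics" (3x3 intrinsics, pixels), "R" (3x3) and "t" (3): a world point X has camera coordinates R X + t. Camera axes: x right, y down, z forward; pixel columns grow to the right and rows downward; lengths in m; the calibration is good to about 2 mm. A picture is of the moment at which its call begins. camera_params takes no time and is no camera call.
- r.hand_in(): hands the job in; it is judged then, once.
The state is a dict: "t": time; "q": joint angles; "joint_velocities": joint speeds; "joint_efforts": joint torques, N m; "tool_pos": TCP position; "ee_rot": TCP orientation; "ft_force": force on the tool from outside, world axes, zero at the start; "moment": the same for the moment, N m; "opening": finger opening in m; "finger_force": force on a finger pad.
Only numpy, scipy, OpenCV 4.12 (cv2) and the standard library are available. Lean on these libraries where they do the work, as an engineer would, in place of code of your own. Each camera call takes 0.05 s, during which the arm holds its last target. There are 200 camera calls.

### The job

Lift the yellow sample tray onto the platform of the probe stage, set it down with its long side along the far fence, and push it square and flush into the corner of the two fences. Then slide the platform until the probe's nose stands over the middle of the blue-ringed pellet, pause there for about a second, and step on until it stands over the middle of the red-ringed pellet; let go and leave it there with the tray still flush in the corner. Keep the tray level with all five pellets in their pockets, do not drop it, do not touch the probe, and leave the other things on the bench where they are.

Things in the scene. Friction and masses are not known exactly. Their poses are not given: they have to be found in the camera images.
- tray: yellow plastic tray, 58 mm (its x) x 139 mm (its y) x 20 mm high, 4 mm walls and floor, 2 x 5 square pockets of 23 mm at 27 mm pitch; about 0.3 kg with its pellets. On the bench at the start. Grip it across its 58 mm width. Either way round is right. Origin: centre of its underside; z up
- pellet_blue: the first sample: a brown pressed pellet in a blue plastic ring, 22 mm across, 17 mm high, loose in one pocket of the tray (its top stands 1 mm above the tray's rim). Origin: centre of its underside
- pellet_red: the second sample: a brown pressed pellet in a red plastic ring, 22 mm across, 17 mm high, loose in one pocket of the tray (its top stands 1 mm above the tray's rim). Origin: centre of its underside
- pellet_a: another sample: a brown pressed pellet in a white plastic ring, 22 mm across, 17 mm high, loose in one pocket of the tray (its top stands 1 mm above the tray's rim). Origin: centre of its underside
- pellet_b: another sample: a brown pressed pellet in a white plastic ring, 22 mm across, 17 mm high, loose in one pocket of the tray (its top stands 1 mm above the tray's rim). Origin: centre of its underside
- pellet_c: another sample: a brown pressed pellet in a white plastic ring, 22 mm across, 17 mm high, loose in one pocket of the tray (its top stands 1 mm above the tray's rim). Origin: centre of its underside
- corner (a point): inner corner of the L fence at the dark platform's top, 60 mm above the bench; moves with it. Platform reaches 120 mm to -x (robot side) and 195 mm to -y of it. Far fence: 195 mm from here along -y; side fence: 75 mm along -x; both 15 mm thick, 14 mm high. A seated tray has its origin at (-29, -69.5, 0) mm in this frame, long side along y. Axes: the stage's
- knob (a point): upright black knob for sliding the platform by hand, 24 mm across, 42 mm tall, top 102 mm above the bench, rigid with the platform on a tongue at its front, 150 mm to -x and 150 mm to -y of the corner. This point: on its axis, 85 mm above the bench, where to grip it from above. Axes: the stage's
- xslide (a joint): lower slide, moves the platform along the stage's +x, away from the robot and towards the probe, 0 to 0.165 m; about 6 N of friction, stays where it is left
- yslide (a joint): upper slide, moves the platform along the stage's +y, -0.068 to 0.068 m; about 6 N of friction, stays where it is left. The tray slides on the platform with less force than the slides need: pushed gently to a fence it moves first, then the platform follows
- probe: fixed white optical probe with green band on an arm from a column at the stage's far left end; nothing may touch it. Origin: centre of the nose's lower face, 93 mm above the bench (12 mm above the pellets of a seated tray). Nose 12 mm wide at the tip, 34 mm higher up; over it a 70 x 55 mm housing up to 253 mm high. Axes: the stage's
- stage: grey base plate of the stage, 370 x 250 mm, fixed to the bench, turned a little. x: away from the robot along the lower rails; y: left. Origin: on the bench, below the platform when both slides read 0 (the corner is then at (45, 90, 60) mm in this frame; the probe's tip is at (150, 20.5, 93) mm)
- bottle_a: bystander: glass bottle with green cap and brown content, 72 mm across, 145 mm tall, origin at its underside
- bottle_b: bystander: glass bottle with green cap and amber content, 72 mm across, 145 mm tall, origin at its underside
- motor: bystander: black stirrer motor lying on the bench, 185 mm long, 56 mm wide and high, origin under its housing
- beaker: bystander: glass beaker, 80 mm across, 100 mm tall, origin at its underside
- spare_tray: bystander: empty grey tray, same shape as the yellow one, origin at its underside
- spatula: bystander: spatula lying on the bench, 200 mm long

How it is judged:
By the outcome, as a careful person would: the job done as asked, in the order asked, and still so for the second after the job is handed in, with the robot touching nothing.
It also fails if it takes over 72 s, if anything falls off the work surface, if the arm or the gripper's body presses on something with over 40 N, if the wrist force passes 120 N, or if a joint passes its speed limit or range.

## Working session

There is one attempt and no reset: what is moved stays moved. The work goes in short steps, Python scripts to look and compute and a tool call to move; the robot and the scene stay as the last step left them, time stands still between calls to the robot, and variables do not carry over. Pictures are saved under pics/ and viewed, at most 10 in all, crops included, and the job is handed in when it is done.

```bash
ls; mkdir -p pics; python3 - <<'E'
from station import r
import cv2
for n in("top","side"):
    cv2.imwrite(f"pics/{n}0.png",r.capture(n)[:,:,::-1]); p=r.camera_params(n); print(n,p)
s=r.sense(); print(s)
E
```

```text
pics
station.py
top {'intrinsics': array([[435.04153635,   0.        , 324.02942766],
       [  0.        , 435.04153635, 232.87471281],
       [  0.        ,   0.        ,   1.        ]]), 'R': array([[ 0.02383168, -0.99968681,  0.00763767],
       [-0.99756539, -0.02428057, -0.0653739 ],
       [ 0.06553887, -0.0060611 , -0.99783161]]), 't': array([-0.00921503,  0.58744922,  1.10535565])}
side {'intrinsics': array([[493.47171975,   0.        , 314.7404448 ],
       [  0.        , 493.47171975, 240.60896118],
       [  0.        ,   0.        ,   1.        ]]), 'R': array([[-0.86046752, -0.50916061, -0.01873831],
       [-0.31104855,  0.55408113, -0.77216766],
       [ 0.4035399 , -0.65859667, -0.63514249]]), 't': array([0.49125601, 0.23171514, 1.0697867 ])}
{'t': 0.1, 'q': array([-1.44297267e+00,  2.87067403e-01,  1.57804468e+00,  1.36129716e-05,
        1.27860261e+00, -1.50014994e-01]), 'joint_velocities': array([-0.00061033, -0.00154061, -0.00201295, -0.00037845,  0.00105951,
        0.00051131]), 'joint_efforts': array([ 5.72020690e-04, -4.07299876e+01, -2.93699098e+01, -1.87521196e-04,
        3.37646044e-03, -1.27737155e-05]), 'tool_pos': array([ 0.18508707, -0.64854685,  0.24908429]), 'ee_rot': array([ 9.90365933e-01,  1.38470907e-01,  1.82880091e-05, -1.06088442e-03]), 'ft_force': array([-0.36862866, -0.43348924, -0.68619526]), 'moment': array([0.01957901, 0.04462515, 0.03229819]), 'finger_force': 0.0, 'opening': 0.08524480915208713}
```

View pics/top0.png

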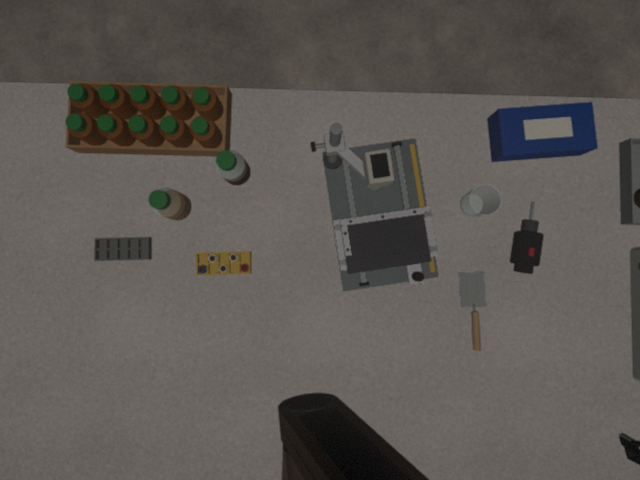

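View pics/side0.png

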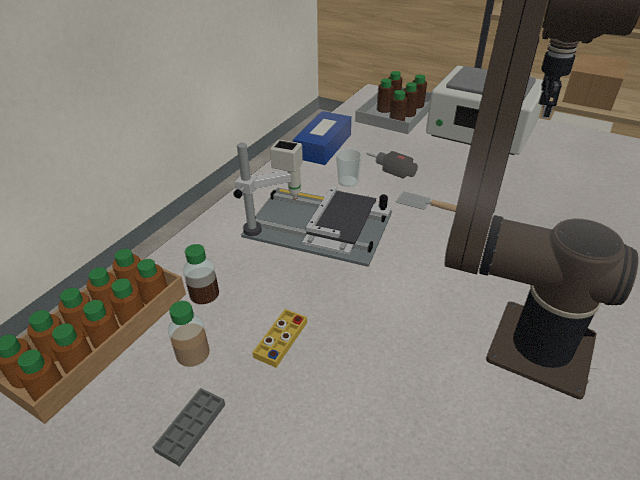

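The top view shows the yellow tray at about (224,263), with blue at (202,269) and red at (245,268). The dark platform spans about (345–432, 215–272), its fence corner is at far left (~(347,222)), the knob is at (418,276) and the probe housing at (379,166). The side view agrees.

```bash
cat > h.py <<'E'
import numpy as np,cv2
from station import r
def cam(n):
    p=r.camera_params(n); return p["intrinsics"],p["R"],p["t"]
def ray(n,uv,z):
    K,R,t=cam(n); uv=np.atleast_2d(np.asarray(uv,float))
    d=np.c_[uv,np.ones(len(uv))]@np.linalg.inv(K).T@R; c=-R.T@t
    return c+d*((z-c[2])/d[:,2])[:,None]
def proj(n,X):
    K,R,t=cam(n); q=(np.atleast_2d(X)@R.T+t)@K.T; return q[:,:2]/q[:,2:]
def blobs(im,lo,hi,amin=30):
    m=cv2.inRange(cv2.cvtColor(im,cv2.COLOR_RGB2HSV),lo,hi)
    return m,[c for c in cv2.findContours(m,cv2.RETR_EXTERNAL,cv2.CHAIN_APPROX_NONE)[0] if cv2.contourArea(c)>amin]
E
python3 - <<'E'
from h import *
im=cv2.imread("pics/top0.png")[:,:,::-1].copy()
m,cs=blobs(im,(18,120,80),(32,255,255),100)
for c in cs:
    z=.02; w=ray("top",c[:,0]+0,z)[:,:2].astype(np.float32); rc=cv2.minAreaRect(w); print("yellow",len(c),rc)
for nm,lo,hi in(("blue",(100,60,20),(130,255,255)),("red",(0,150,60),(8,255,255))):
    for c in blobs(im,lo,hi,5)[1]: 
        mu=c[:,0].mean(0)
        print(nm,mu,cv2.contourArea(c),ray("top",mu,.021)[0])
g=cv2.cvtColor(im,cv2.COLOR_RGB2GRAY)
m=((g<60)).astype(np.uint8)*255; m[:, :340]=0;m[:,440:]=0;m[:205]=0;m[300:]=0
for c in cv2.findContours(m,cv2.RETR_EXTERNAL,cv2.CHAIN_APPROX_NONE)[0]:
    if cv2.contourArea(c)>20:
        print("dark",cv2.contourArea(c),c[:,0].mean(0)); w=ray("top",c[:,0],.06)[:,:2].astype(np.float32); print(cv2.minAreaRect(w), ray("top",cv2.boxPoints(cv2.minAreaRect(c)),.06)[:,:2])
cr=cv2.resize(im[120:300,300:450],None,fx=4,fy=4,interpolation=cv2.INTER_CUBIC)[:600]
c2=cv2.resize(im[130:295,310:450],None,fx=3.6,fy=3.6,interpolation=cv2.INTER_CUBIC)
cv2.imwrite("pics/crop0.png",np.clip(c2[:,:,::-1].astype(float)*1.8,0,255))
E
```

```text
yellow 200 ((0.5040279030799866, 0.26244643330574036), (0.055506154894828796, 0.13908423483371735), 3.4235095977783203)
yellow 129 ((0.7448697090148926, -0.2327553778886795), (0.1660877913236618, 0.011242051608860493), 9.984498023986816)
blue [202.95652174 269.56521739] 6.5 [0.48568444 0.3127401  0.021     ]
blue [542.31756757 131.66216216] 5239.0 [ 0.86817564 -0.56291618  0.021     ]
red [531.21052632 251.31578947] 26.5 [ 0.55268239 -0.53126089  0.021     ]
dark 28.0 [363.95833333 283.66666667]
((0.4617197513580322, -0.09649931639432907), (0.010086260735988617, 0.025230074301362038), 9.413323402404785) [[ 0.46463171 -0.08324927]
 [ 0.46876286 -0.1081433 ]
 [ 0.45880463 -0.10975   ]
 [ 0.45467984 -0.0848702 ]]
dark 78.5 [417.75862069 275.89655172]
((0.4833841025829315, -0.2302679568529129), (0.01974872127175331, 0.0298322681337595), 1.3469891548156738) [[ 0.49290603 -0.21528328]
 [ 0.49361114 -0.24509325]
 [ 0.47385967 -0.24526679]
 [ 0.47315955 -0.2154925 ]]
dark 3670.5 [386.49407115 244.3715415 ]
((0.561614990234375, -0.14834102988243103), (0.12012668699026108, 0.21009132266044617), 9.55992317199707) [[ 0.60311331 -0.03504815]
 [ 0.63857531 -0.24322395]
 [ 0.51976274 -0.26149441]
 [ 0.48493849 -0.05472169]][ WARN:0@0.541] global loadsave.cpp:1063 imwrite_ Unsupported depth image for selected encoder is fallbacked to CV_8U.
```

View pics/crop0.png

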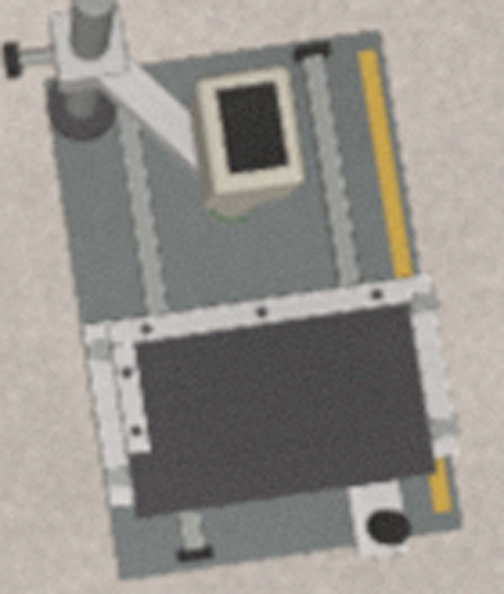

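The crop shows the dark platform with fences at the far and left edges. The knob is at bottom right and the probe housing is clear of it. Next I refine the stage pose from line fits.

```bash
cat >> h.py <<'E'
def up(im,f=4): return cv2.resize(im,None,fx=f,fy=f,interpolation=cv2.INTER_CUBIC)
def dn(U,f=4): return (np.asarray(U,float)+.5)/f-.5
def dark(im):   # dark platform contour, subpixel px
    g=up(cv2.cvtColor(im,cv2.COLOR_RGB2GRAY)); m=cv2.inRange(g,0,60)
    c=max((c for c in cv2.findContours(m,cv2.RETR_EXTERNAL,cv2.CHAIN_APPROX_NONE)[0] if 1200<c[:,0,0].mean()<1800 and 600<c[:,0,1].mean()<1200),key=cv2.contourArea)
    return dn(c[:,0])
def rel(target):  # target world x,y,z,yaw of tool x -> tool-axes row
    from scipy.spatial.transform import Rotation as Ro
    s=r.sense(); M=Ro.from_quat(s["ee_rot"]).as_matrix(); d=M.T@(np.array(target[:3])-s["tool_pos"])
    th=np.arctan2(M[1,0],M[0,0])-target[3]; th=(th+np.pi)%(2*np.pi)-np.pi
    return np.round(np.r_[d,th],4)
E
python3 - <<'E'
from h import *
im=cv2.imread("pics/top0.png")[:,:,::-1].copy()
c=dark(im); w=ray("top",c,.06)[:,:2]
a=np.radians(9.7)
for k in range(3):
    ex=np.array([np.cos(a),np.sin(a)]); ey=np.array([-ex[1],ex[0]])
    u=w@ex; v=w@ey
    def edge(p,q,lo,hi,side):   # robust extreme line p(q)
        s=(q>np.percentile(q,lo))&(q<np.percentile(q,hi)); e=np.percentile(p[s],50)
        t=s&(abs(p-side(p))<.006); f=np.polyfit(q[t],p[t],1); res=p[t]-np.polyval(f,q[t]); t2=np.where(t)[0][abs(res)<.0015]; f=np.polyfit(q[t2],p[t2],1); return f,len(t2)
    far,_=edge(u,v,10,90,lambda p:np.percentile(p,90)); near,_=edge(u,v,10,90,lambda p:np.percentile(p,10))
    print(np.degrees(a),far,near); a-=0.5*(far[0]+near[0])*1.0
vm=v.mean(); uf=np.polyval(far,vm); un=np.polyval(near,vm); print("far",uf,"near",un,uf-un)
left,_=edge(v,u,45,95,lambda p:np.percentile(p,90)); right,_=edge(v,u,5,95,lambda p:np.percentile(p,8))
print("left",left,np.polyval(left,uf-.03),"right",right,np.polyval(right,uf-.05))
C=w.mean(0)
K=ray("top",[417.76,275.9],.102)[0][:2]
print("knob uv",K@ex,K@ey)
# sidecam reds etc
for f,n in (("top0","top"),("side0","side")):
    i=cv2.imread(f"pics/{f}.png")[:,:,::-1].copy()
    for nm,lo,hi in(("blue",(100,60,20),(130,255,255)),("red",(0,150,40),(6,255,255)),("red",(170,120,40),(180,255,255)),("yel",(18,120,60),(32,255,255))):
        for q in blobs(i,lo,hi,8)[1]:
            mm=cv2.moments(q); p=[mm["m10"]/mm["m00"],mm["m01"]/mm["m00"]]
            print(n,nm,np.round(p,1),mm["m00"],ray(n,p,.0195)[0].round(4))
E
```

```text
9.7 [-0.00397239  0.58713783] [-0.00488632  0.46788361]
9.953783335695615 [4.27114028e-04 5.87126716e-01] [-4.57579212e-04  4.67877916e-01]
9.954656098928215 [4.42345962e-04 5.87126720e-01] [-4.42348849e-04  4.67877912e-01]
far 0.5870182670927526 near 0.4679863657764665 0.1190319013162861
left [-0.04292068 -0.13167965] -0.1555872546890747 right [ 0.00200159 -0.34798545] -0.34691056021783934
knob uv 0.4394004622886901 -0.30079460531462027
top blue [541.8 131.4] 5239.0 [ 0.8693 -0.5623  0.0195]
top red [531.2 251.4] 26.5 [ 0.5524 -0.5319  0.0195]
top yel [431.7 265.6] 35.5 [ 0.5098 -0.2743  0.0195]
top yel [222.9 261.9] 929.5 [0.5065 0.2629 0.0195]
top yel [416.4 174.9] 201.5 [ 0.7452 -0.2327  0.0195]
side blue [272.7 353.8] 56.0 [0.4873 0.3157 0.0195]
side blue [323.7 136.4] 1910.5 [ 0.8777 -0.5828  0.0195]
side yel [279.6 337.5] 1508.0 [0.4989 0.2718 0.0195]
side yel [310.8 195.9] 43.5 [ 0.7215 -0.2317  0.0195]
side yel [283.9 190.5] 16.5 [ 0.8095 -0.2163  0.0195]
```

```bash
cat >> h.py <<'E'
A=np.radians(9.95); EX=np.array([np.cos(A),np.sin(A)]); EY=np.array([-EX[1],EX[0]])
def w2uv(p): return np.array([p[:2]@EX,p[:2]@EY])
def uv2w(u,v): return u*EX+v*EY
E
python3 - <<'E'
from h import *
# housing top outline in top view (bright cream)
im=cv2.imread("pics/top0.png")[:,:,::-1].copy(); hsv=cv2.cvtColor(up(im),cv2.COLOR_RGB2HSV)
print("housing top corners uv",[w2uv(ray("top",dn(np.array(p)),.253)[0]).round(4) for p in []])
P=np.array([[196,80],[288,68],[303,184],[215,195]])/3.6-.36+[310,130]
print([w2uv(p).round(4) for p in ray("top",P,.253)])
# base plate corners z~.012?
B=np.array([[120,578],[461,527],[378,30],[45,82]])/3.6-.36+[310,130]
print([w2uv(p).round(4) for p in ray("top",B,.01)])
px=proj("side",[*uv2w(.6925,-.221),.093])[0]; print(px)
s=cv2.imread("pics/side0.png")[130:270,230:400]; 
o=up(s,4); q=((px-[230,130]+.5)*4-.5).astype(int); cv2.circle(o,tuple(int(a) for a in q),3,(0,0,255),-1); cv2.imwrite("pics/nose.png",o)
print("tray row",rel([.503,.263,.15,np.radians(93.4)]), "via", rel([.48,-.2,.25,np.radians(93.4)]))
E
```

```text
housing top corners uv []
[array([ 0.7187, -0.1999]), array([ 0.7178, -0.2534]), array([ 0.6499, -0.2512]), array([ 0.6511, -0.2003])]
[array([ 0.426 , -0.1231]), array([ 0.4253, -0.3717]), array([ 0.7935, -0.3717]), array([ 0.7912, -0.1236])]
[285.71299298 197.81769864]
tray row [ 0.5557 -0.7892  0.1009 -1.3523] via [ 0.4066 -0.3505 -0.     -1.3523]
```

View pics/nose.png

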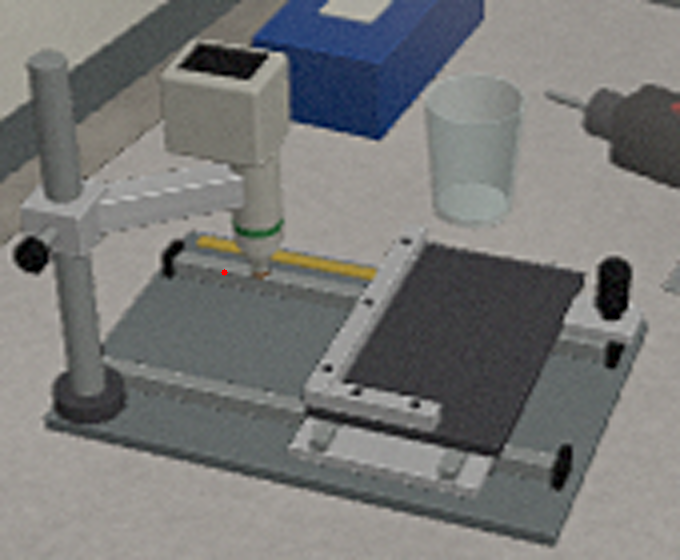

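The dot marks the tip predicted for slides at 0. The real nose tip is at crop (260,275), which is side pixel (295.0,198.7), so the slides don't start at 0. I'll use the measured tip.

```bash
python3 - <<'E'
from h import *
print(w2uv(ray("side",[295.0,198.6],.093)[0]))
for n in("side","top"):
  print(n,proj(n,[*uv2w(.684,-.2262),.093]))
E
```

```text
[ 0.66671139 -0.2259109 ]
side [[289.273251   197.38021176]]
top [[370.4351357  180.68491109]]
```

Call:
step_hand(steps=[[[0.4, -0.35, 0], -1.35], [[0.4, -0.35, 0], -1.35], [[0.4, -0.35, 0], -1.35], [[0.4, -0.35, 0], -1.35], [[0.4, -0.35, 0], -1.35], [[0.4, -0.35, 0], -1.35], [[0.4, -0.35, 0], -1.35], [[0.4, -0.35, 0], -1.35]], jaw=0.085)

```text
t: 0.9
tool_pos: [0.4029, -0.3112, 0.25]
ee_rot: [0.737, 0.676, 0.0, -0.0]
ft_force: [1.1, -0.2, -0.4]
opening: 0.0848
finger_force: 0.0
```

```bash
python3 - <<'E'
from h import *
print(rel([.503,.263,.15,np.radians(93.4)]),rel([.46,-.1,.25,np.radians(93.4)]))
E
```

```text
[ 0.5807  0.0497  0.1002 -0.1466] [ 0.2154  0.0385  0.     -0.1466]
```

Call:
step_hand(steps=[[[0.2, 0.04, 0], -0.1466], [[0.24, 0.04, 0], -0.1466], [[0.24, 0.04, 0], -0.1466], [[0.24, 0.04, 0], -0.1466], [[0.58, 0.05, 0.1], -0.1466], [[0.58, 0.05, 0.1], -0.1466], [[0.58, 0.05, 0.1], -0.1466], [[0.58, 0.05, 0.1], -0.1466]])

```text
t: 1.7
tool_pos: [0.4798, 0.0738, 0.1992]
ee_rot: [0.688, 0.726, 0.0, 0.0]
ft_force: [0.9, -0.7, -0.4]
opening: 0.0853
finger_force: 0.0
```

Call:
step_hand(steps=[[[0, 0, 0], 0]])

```text
t: 1.8
tool_pos: [0.4784, 0.0766, 0.1973]
ee_rot: [0.685, 0.728, -0.001, -0.002]
ft_force: [-0.1, 0.4, -0.2]
opening: 0.085
finger_force: 0.0
```

```bash
python3 - <<'E'
from h import *
print(rel([.503,.263,.15,np.radians(93.4)]))
E
```

```text
[0.1844 0.0361 0.0475 0.0014]
```

Call:
step_hand(steps=[[[0.184, 0.037, 0.0475], 0], [[0.184, 0.037, 0.0475], 0], [[0.184, 0.037, 0.0475], 0], [[0.184, 0.037, 0.0475], 0], [[0.184, 0.037, 0.0475], 0], [[0.184, 0.037, 0.0475], 0]])

```text
t: 2.4
tool_pos: [0.5069, 0.2575, 0.1515]
ee_rot: [0.687, 0.726, -0.001, -0.0]
ft_force: [-0.0, -0.0, 0.3]
opening: 0.0849
finger_force: 0.0
```

```bash
python3 - <<'E'
from h import *
print(rel([.504,.263,.026,np.radians(93.4)]))
im=r.capture("side"); cv2.imwrite("pics/pre.png",up(im[220:400,200:400],3)[:,:,::-1])
E
```

```text
[ 0.0057 -0.0024  0.1255 -0.0042]
```

View pics/pre.png

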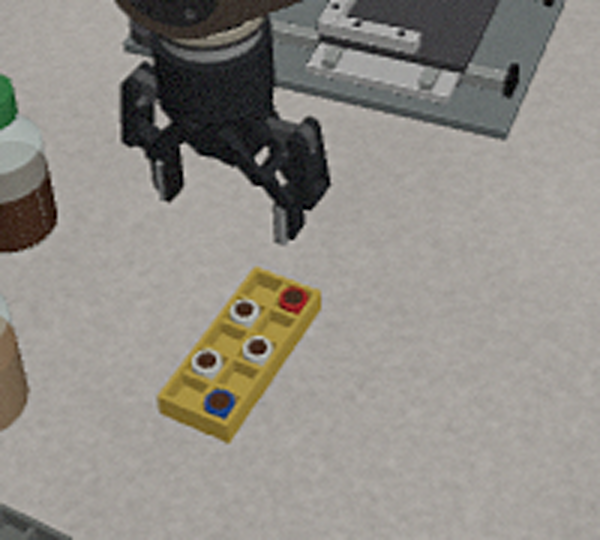

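The picture shows the open gripper straddling the tray. Blue is at the near-left end and red at the near-right end. Descending and gripping.

Call:
step_hand(steps=[[[0.003, 0, 0.04], 0], [[0.003, 0, 0.08], 0], [[0.003, 0, 0.105], 0], [[0.003, 0, 0.12], 0], [[0.003, 0, 0.127], 0], [[0.003, 0, 0.127], 0], [[0.003, 0, 0.127], 0]])

```text
t: 3.15
tool_pos: [0.5084, 0.2605, 0.0269]
ee_rot: [0.688, 0.726, 0.001, 0.001]
ft_force: [0.6, -0.6, 0.5]
opening: 0.0848
finger_force: 0.0
```

Call:
step_hand(steps=[[[0, 0, 0], 0], [[0, 0, 0], 0], [[0, 0, 0], 0], [[0, 0, 0], 0], [[0, 0, 0], 0], [[0, 0, 0], 0]], jaw=0.05, squeeze=35)

```text
t: 3.75
tool_pos: [0.507, 0.2607, 0.0267]
ee_rot: [0.688, 0.726, -0.0, -0.0]
ft_force: [-2.6, -0.8, 5.6]
opening: 0.0566
finger_force: 37.7
```

Call:
step_hand(steps=[[[0, 0, -0.005], 0], [[0, 0, -0.015], 0], [[0, 0, -0.035], 0], [[0, 0, -0.06], 0], [[0, 0, -0.085], 0], [[0, 0, -0.11], 0], [[0, 0, -0.13], 0], [[0, 0, -0.13], 0]])

```text
t: 4.55
tool_pos: [0.5093, 0.2611, 0.1594]
ee_rot: [0.688, 0.726, 0.004, 0.002]
ft_force: [-0.8, 1.0, -3.1]
opening: 0.0568
finger_force: 38.4
```

```bash
python3 - <<'E'
from h import *
s=r.sense(); print(s["tool_pos"],s["ft_force"],s["opening"])
im=r.capture("side"); cv2.imwrite("pics/lift.png",up(im[180:380,180:400],3)[:,:,::-1])
w=uv2w(.532,-.233); print(rel([*w,s["tool_pos"][2],np.radians(99.95)]))
E
```

```text
[0.50929052 0.26112897 0.15939374] [-0.83231595  0.99994503 -3.10457864] 0.05682707147107014
[-0.4007  0.0348 -0.0025 -0.12  ]
```

View pics/lift.png

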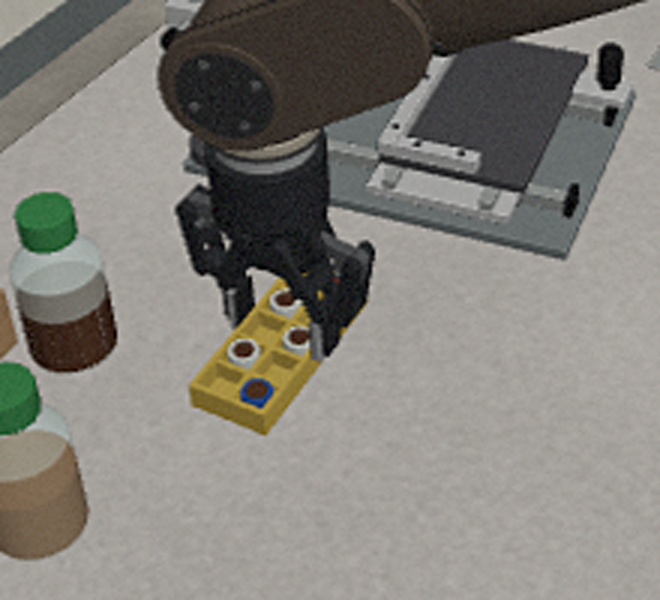

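The tray hangs level between the pads with the pellets I can see in place. Carrying it over the platform.

Call:
step_hand(steps=[[[-0.01, 0, 0], -0.01], [[-0.03, 0.005, 0], -0.02], [[-0.055, 0.01, 0], -0.03], [[-0.085, 0.01, 0], -0.04], [[-0.115, 0.015, 0], -0.05], [[-0.145, 0.02, 0], -0.06], [[-0.175, 0.02, 0], -0.07], [[-0.205, 0.02, 0], -0.08]])

```text
t: 5.4
tool_pos: [0.5366, 0.055, 0.153]
ee_rot: [0.658, 0.753, -0.001, -0.002]
ft_force: [-0.2, 0.3, -3.4]
opening: 0.0569
finger_force: 38.4
```

Call:
step_hand(steps=[[[-0.03, 0, 0], -0.01], [[-0.06, 0.005, 0], -0.02], [[-0.09, 0.01, 0], -0.03], [[-0.12, 0.01, 0], -0.04], [[-0.15, 0.015, 0], -0.04], [[-0.175, 0.015, 0], -0.04], [[-0.19, 0.015, 0], -0.04], [[-0.19, 0.015, 0], -0.04]])

```text
t: 6.2
tool_pos: [0.5774, -0.1313, 0.1537]
ee_rot: [0.644, 0.765, -0.001, -0.001]
ft_force: [-0.7, 0.3, -2.3]
opening: 0.057
finger_force: 38.4
```

Call:
step_hand(steps=[[[0, 0, 0], 0], [[0, 0, 0], 0]])

```text
t: 6.4
tool_pos: [0.5776, -0.1283, 0.1546]
ee_rot: [0.643, 0.766, -0.0, -0.001]
ft_force: [0.1, -0.4, -3.4]
opening: 0.057
finger_force: 38.4
```

```bash
python3 - <<'E'
from h import *
s=r.sense()
w=uv2w(.532,-.233); print(rel([*w,.0915,np.radians(99.95)]))
for n in("top","side"):
    im=r.capture(n); cv2.imwrite(f"pics/{n}_over.png",im[:,:,::-1])
    for nm,lo,hi in(("blue",(100,60,20),(130,255,255)),("red",(0,150,40),(6,255,255)),("yel",(18,120,60),(32,255,255))):
        for q in blobs(im,lo,hi,8)[1]:
            mm=cv2.moments(q); p=[mm["m10"]/mm["m00"],mm["m01"]/mm["m00"]]; X=ray(n,p,s["tool_pos"][2]-.007)[0]
            print(n,nm,np.round(p,1),mm["m00"],w2uv(X).round(4),w2uv(s["tool_pos"]).round(4))
E
```

```text
[-0.0069 -0.0147  0.0631  0.0009]
top blue [541.8 131.4] 5236.5 [ 0.7304 -0.6325] [ 0.5468 -0.2262]
top red [531.1 251.6] 26.0 [ 0.4582 -0.5573] [ 0.5468 -0.2262]
top yel [431.5 265.7] 38.0 [ 0.4606 -0.3259] [ 0.5468 -0.2262]
top yel [375.6 244.3] 27.5 [ 0.5279 -0.2073] [ 0.5468 -0.2262]
top yel [356.2 233.9] 194.5 [ 0.5582 -0.167 ] [ 0.5468 -0.2262]
top yel [416.5 175.2] 203.5 [ 0.6717 -0.3258] [ 0.5468 -0.2262]
side blue [321.1 161.7] 15.0 [ 0.6343 -0.3487] [ 0.5468 -0.2262]
side blue [308.9 141.2] 553.0 [ 0.7112 -0.4509] [ 0.5468 -0.2262]
side yel [283.9 190.5] 16.5 [ 0.6761 -0.1783] [ 0.5468 -0.2262]
side yel [331.1 195.8] 678.5 [ 0.551  -0.1958] [ 0.5468 -0.2262]
```

Call:
step_hand(steps=[[[-0.004, -0.008, 0], 0], [[-0.007, -0.015, 0.01], 0], [[-0.007, -0.015, 0.025], 0], [[-0.007, -0.015, 0.04], 0], [[-0.007, -0.015, 0.052], 0], [[-0.007, -0.015, 0.06], 0], [[-0.007, -0.015, 0.0625], 0], [[-0.007, -0.015, 0.0625], 0]])

```text
t: 7.3
tool_pos: [0.5646, -0.1389, 0.0922]
ee_rot: [0.643, 0.766, -0.0, -0.0]
ft_force: [0.4, -0.1, -3.4]
opening: 0.0568
finger_force: 38.4
```

Call:
step_hand(steps=[[[0, 0, 0.001], 0], [[0, 0, 0.002], 0], [[0, 0, 0.003], 0], [[0, 0, 0.003], 0]])

```text
t: 7.7
tool_pos: [0.5647, -0.139, 0.09]
ee_rot: [0.643, 0.766, 0.0, 0.0]
ft_force: [-0.1, 0.2, -3.4]
opening: 0.0571
finger_force: 38.4
```

```bash
python3 - <<'E'
from h import *
s=r.sense(); print(s["tool_pos"],w2uv(s["tool_pos"]),s["ft_force"])
im=r.capture("side"); cv2.imwrite("pics/low.png",up(im[120:280,220:420],4)[:,:,::-1])
E
```

```text
[ 0.56474069 -0.13900211  0.0900002 ] [ 0.53222838 -0.23449218] [-0.09943286  0.22506995 -3.38879884]
```

Call:
step_hand(steps=[[[0, 0, 0.001], 0], [[0, 0, 0.002], 0], [[0, 0, 0.002], 0]])

```text
t: 8.05
tool_pos: [0.5645, -0.1389, 0.0876]
ee_rot: [0.643, 0.766, -0.0, -0.0]
ft_force: [-0.1, 0.3, -4.2]
opening: 0.0567
finger_force: 38.4
```

Call:
step_hand(steps=[[[0, 0, 0.001], 0], [[0, 0, 0.001], 0]])

```text
t: 8.25
tool_pos: [0.5647, -0.139, 0.0868]
ee_rot: [0.643, 0.766, 0.0, 0.0]
ft_force: [-0.7, -0.6, -2.4]
opening: 0.057
finger_force: 38.4
```

Call:
step_hand(steps=[[[0, 0, 0.001], 0], [[0, 0, 0.001], 0]])

```text
t: 8.45
tool_pos: [0.5648, -0.139, 0.0867]
ee_rot: [0.643, 0.766, -0.0, -0.0]
ft_force: [-2.2, 1.5, 3.3]
opening: 0.0567
finger_force: 39.1
```

View pics/low.png

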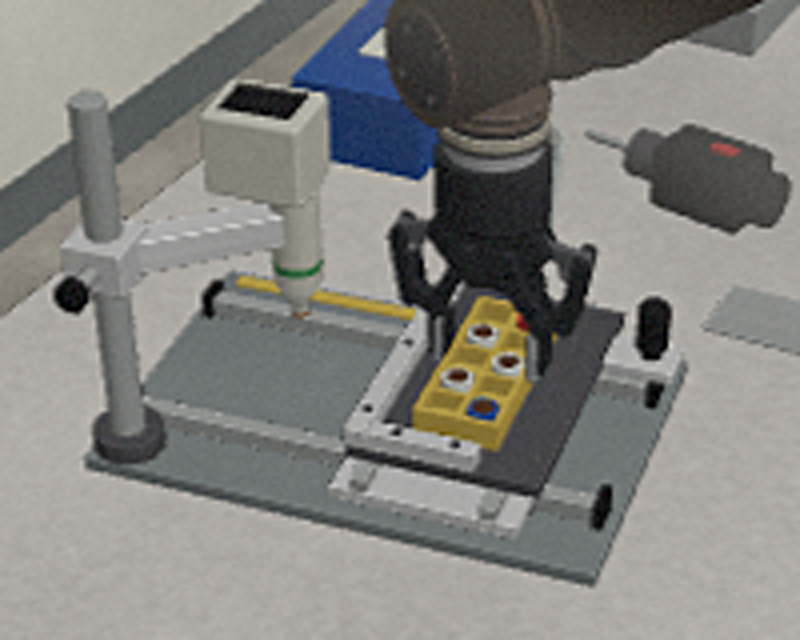

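The picture (taken just before contact) shows the tray parallel to the far fence with a gap, all five pellets in place, and the gripper clear of the probe. Releasing, lifting and moving behind the tray.

Call:
step_hand(steps=[[[0, 0, 0], 0], [[0, 0, 0], 0], [[0, 0, 0], 0]], jaw=0.069)

```text
t: 8.75
tool_pos: [0.565, -0.1392, 0.086]
ee_rot: [0.643, 0.766, 0.0, 0.001]
ft_force: [0.3, -0.6, 1.2]
opening: 0.069
finger_force: 0.0
```

Call:
step_hand(steps=[[[0, 0, -0.01], 0], [[0, 0, -0.025], 0], [[0, 0, -0.05], 0], [[0, 0, -0.05], 0]])

```text
t: 9.15
tool_pos: [0.5676, -0.1402, 0.1414]
ee_rot: [0.643, 0.766, 0.001, 0.005]
ft_force: [1.8, -0.6, 1.4]
opening: 0.0689
finger_force: 0.0
```

Call:
step_hand(steps=[[[0, -0.02, 0], 0], [[0, -0.04, 0], 0], [[0, -0.055, 0], 0], [[0, -0.055, 0], 0], [[0, -0.055, 0], 0], [[0, -0.055, 0], 0]], jaw=0)

```text
t: 9.75
tool_pos: [0.5113, -0.1486, 0.1362]
ee_rot: [0.643, 0.766, 0.0, 0.001]
ft_force: [1.2, 0.5, -0.4]
opening: -0.0002
finger_force: 0.0
```

```bash
python3 - <<'E'
from h import *
s=r.sense(); print(s["tool_pos"],w2uv(s["tool_pos"]),s["opening"],r.tips_ahead)
print(rel([*uv2w(.478,-.232),.086,np.radians(99.95)]))
im=r.capture("top"); cv2.imwrite("pics/t2.png",im[:,:,::-1])
im=r.capture("side")
for nm,lo,hi in(("blue",(100,60,20),(130,255,255)),("red",(0,150,40),(8,255,255)),("yel",(18,120,60),(32,255,255))):
    for q in blobs(im,lo,hi,8)[1]:
        mm=cv2.moments(q); p=[mm["m10"]/mm["m00"],mm["m01"]/mm["m00"]]; print(nm,p,mm["m00"],w2uv(ray("side",p,.08)[0]).round(4))
E
```

```text
[ 0.51130692 -0.14859248  0.1361976 ] [ 0.47794121 -0.23470555] -0.00019994681529404568 0.019
[0.0027 0.     0.0502 0.    ]
blue [321.0445364075278, 137.97142575623212] 1691.5 [ 0.7283 -0.6031]
yel [340.58135750813574, 214.0316132031613] 717.0 [ 0.5308 -0.216 ]
yel [310.9960784313725, 195.92156862745097] 42.5 [ 0.6368 -0.2703]
yel [283.86868686868684, 190.5050505050505] 16.5 [ 0.7203 -0.2705]
```

Call:
step_hand(steps=[[[0.002, 0, 0.02], 0], [[0.002, 0, 0.035], 0], [[0.002, 0, 0.047], 0], [[0.002, 0, 0.05], 0], [[0.002, 0, 0.05], 0]])

```text
t: 10.35
tool_pos: [0.5098, -0.1463, 0.085]
ee_rot: [0.643, 0.766, -0.0, -0.001]
ft_force: [0.1, -0.3, 0.6]
opening: -0.0002
finger_force: 0.0
```

Call:
step_hand(steps=[[[0, 0.005, 0], 0], [[0, 0.01, 0], 0], [[0, 0.014, 0], 0], [[0, 0.018, 0], 0], [[0, 0.022, 0], 0], [[0, 0.026, 0], 0], [[0, 0.028, 0], 0]])

```text
t: 11.05
tool_pos: [0.5377, -0.1419, 0.0865]
ee_rot: [0.643, 0.766, -0.001, -0.0]
ft_force: [-5.6, -1.0, 4.8]
opening: 0.0
finger_force: 2.6
```

Call:
step_hand(steps=[[[0, 0.003, 0], 0], [[0, 0.006, 0], 0], [[0, 0.009, 0], 0], [[0, 0.012, 0], 0], [[0, 0.014, 0], 0], [[0, 0.016, 0], 0], [[0, 0.016, 0], 0]])

```text
t: 11.75
tool_pos: [0.5532, -0.1392, 0.0863]
ee_rot: [0.643, 0.766, -0.001, -0.0]
ft_force: [-4.1, -1.3, 3.8]
opening: -0.0002
finger_force: 2.5
```

```bash
python3 - <<'E'
from h import *
s=r.sense(); print(w2uv(s["tool_pos"]))
im=r.capture("side"); cv2.imwrite("pics/push1.png",up(im[140:280,240:420],4)[:,:,::-1])
E
```

```text
[ 0.52087521 -0.23268071]
```

View pics/push1.png

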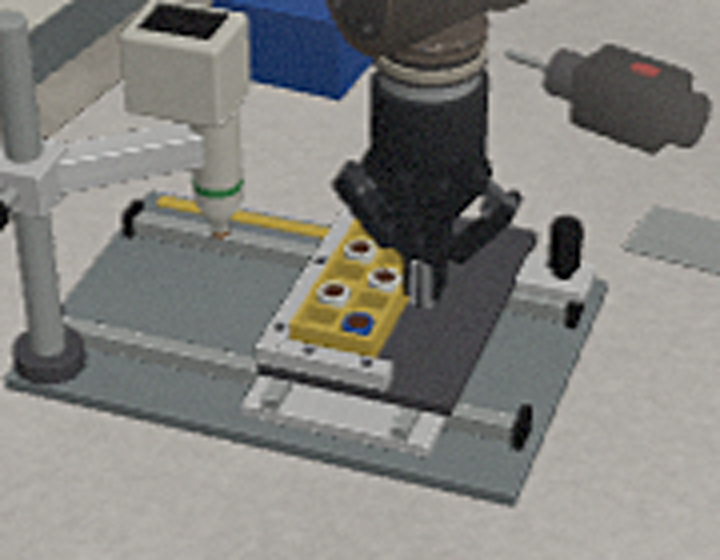

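The tray lies against the far fence with all visible pellets in place, and a small gap to the side fence remains. Moving round to its -y end.

Call:
step_hand(steps=[[[0, -0.006, 0], 0], [[0, -0.012, 0], 0], [[0, -0.012, -0.015], 0], [[0, -0.012, -0.035], 0], [[0, -0.012, -0.05], 0], [[0, -0.012, -0.05], 0]])

```text
t: 12.4
tool_pos: [0.5438, -0.1418, 0.1396]
ee_rot: [0.643, 0.766, 0.001, 0.003]
ft_force: [1.2, -0.3, 0.6]
opening: -0.0
finger_force: 0.0
```

Call:
step_hand(steps=[[[-0.03, 0.01, 0], 0], [[-0.06, 0.03, 0], 0], [[-0.09, 0.05, 0], 0], [[-0.092, 0.055, 0], 0], [[-0.092, 0.055, 0], 0], [[-0.092, 0.055, 0], 0]])

```text
t: 13.0
tool_pos: [0.6109, -0.2211, 0.135]
ee_rot: [0.643, 0.766, -0.0, -0.001]
ft_force: [-0.1, -0.2, -0.5]
opening: 0.0004
finger_force: 0.0
```

```bash
python3 - <<'E'
from h import *
s=r.sense(); print(w2uv(s["tool_pos"]))
print(rel([*uv2w(.565,-.325),.086,np.radians(99.95)]))
im=r.capture("side"); cv2.imwrite("pics/end.png",up(im[140:280,240:420],4)[:,:,::-1])
im=r.capture("top")
c=dark(im); w=ray("top",c,.06)[:,:2]; print("dark bbox uv",(w@EX).min(),(w@EX).max(),(w@EY).min(),(w@EY).max())
cs=blobs(im,(18,120,60),(32,255,255),20)[1]
for q in cs: w=ray("top",q[:,0],.08)[:,:2]; print("yel",(w@EX).min(),(w@EX).max(),(w@EY).min(),(w@EY).max())
E
```

```text
[ 0.56348582 -0.32335197]
[-0.0017  0.0016  0.049   0.0004]
dark bbox uv 0.6957693027007201 0.7549291028952957 -0.2802328925470506 -0.23944350396538377
yel 0.5347491419033386 0.5922299882965523 -0.3016327963838364 -0.16096470504040572
yel 0.6361114368622802 0.7621320019015635 -0.3478162691146189 -0.33758713074517865
```

View pics/end.png

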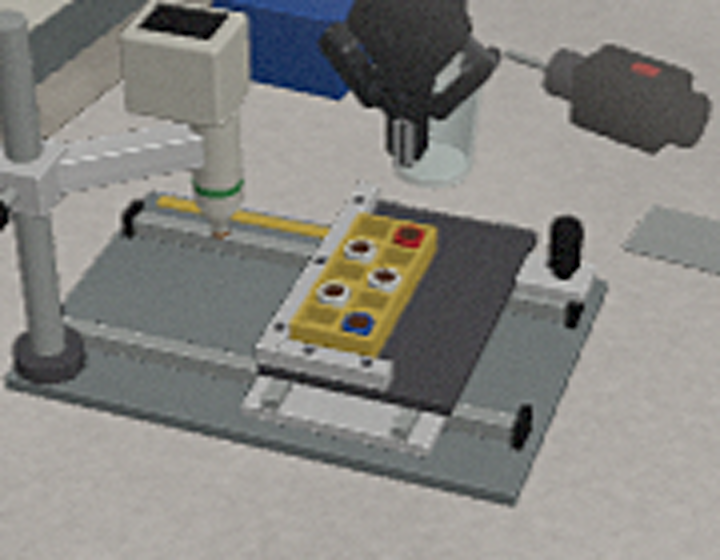

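The tray is flat on the far fence, with all five pellets in place and a ~10 mm gap to the side fence. Pushing it +y.

Call:
step_hand(steps=[[[0, 0.001, 0.02], 0], [[0, 0.001, 0.035], 0], [[0, 0.001, 0.045], 0], [[0, 0.001, 0.049], 0], [[0, 0.001, 0.049], 0]])

```text
t: 13.6
tool_pos: [0.6121, -0.2216, 0.0859]
ee_rot: [0.643, 0.766, -0.0, -0.001]
ft_force: [-0.2, -0.2, 0.6]
opening: -0.0001
finger_force: 0.0
```

Call:
step_hand(steps=[[[0.005, 0, 0], 0], [[0.009, 0, 0], 0], [[0.012, 0, 0], 0], [[0.015, 0, 0], 0], [[0.018, 0, 0], 0], [[0.02, 0, 0], 0], [[0.022, 0, 0], 0], [[0.022, 0, 0], 0]])

```text
t: 14.4
tool_pos: [0.6095, -0.2014, 0.0876]
ee_rot: [0.643, 0.766, -0.0, 0.002]
ft_force: [0.6, -5.0, 0.9]
opening: -0.0
finger_force: 2.4
```

Call:
step_hand(steps=[[[0.002, 0, 0], 0], [[0.004, 0, 0], 0], [[0.006, 0, 0], 0], [[0.008, 0, 0], 0], [[0.008, 0, 0], 0]])

```text
t: 14.9
tool_pos: [0.6082, -0.1937, 0.0877]
ee_rot: [0.643, 0.766, -0.0, 0.002]
ft_force: [1.6, -5.9, 1.1]
opening: 0.0002
finger_force: 2.6
```

```bash
python3 - <<'E'
from h import *
print(w2uv(r.sense()["tool_pos"]))
E
```

```text
[ 0.56560296 -0.29584887]
```

Call:
step_hand(steps=[[[-0.005, 0, 0], 0], [[-0.01, 0, 0], 0], [[-0.01, 0, -0.015], 0], [[-0.01, 0, -0.035], 0], [[-0.01, 0, -0.05], 0], [[-0.01, 0, -0.05], 0]])

```text
t: 15.5
tool_pos: [0.6111, -0.2029, 0.1408]
ee_rot: [0.643, 0.766, 0.001, 0.003]
ft_force: [-0.2, -0.5, 0.4]
opening: 0.0001
finger_force: 0.0
```

Call:
step_hand(steps=[[[0.03, -0.015, 0], 0], [[0.06, -0.04, 0], 0], [[0.09, -0.06, 0], 0], [[0.09, -0.06, 0], 0], [[0.09, -0.06, 0], 0], [[0.09, -0.06, 0], 0]])

```text
t: 16.1
tool_pos: [0.5355, -0.1246, 0.1373]
ee_rot: [0.643, 0.766, 0.0, 0.001]
ft_force: [0.1, 0.3, 0.6]
opening: -0.0001
finger_force: 0.0
```

```bash
python3 - <<'E'
from h import *
s=r.sense(); print(w2uv(s["tool_pos"]))
print(rel([*uv2w(.509,-.215),.086,np.radians(99.95)]))
im=r.capture("top"); cv2.imwrite("pics/seat1.png",im[:,:,::-1])
cs=blobs(up(im),(18,120,60),(32,255,255),300)[1]
for q in cs: w=ray("top",dn(q[:,0]),.08)[:,:2]; print("yel",(w@EX).min(),(w@EX).max(),(w@EY).min(),(w@EY).max())
E
```

```text
[ 0.50589847 -0.21521901]
[ 0.0003  0.003   0.0513 -0.0003]
yel 0.4433768212950957 0.4706252059301769 -0.3482691408998808 -0.3366030761633666
yel 0.5341981606324483 0.5919070359102744 -0.22951354751318354 -0.14545584711026383
yel 0.5557154663160196 0.592223327674108 -0.28448439890322735 -0.23759835469689186
yel 0.610351086213881 0.7622142991107715 -0.34837930203562034 -0.3373500062122839
```

Call:
step_hand(steps=[[[0, 0.001, 0.02], 0], [[0, 0.001, 0.035], 0], [[0, 0.001, 0.046], 0], [[0, 0.001, 0.05], 0], [[0, 0.001, 0.05], 0]])

```text
t: 16.65
tool_pos: [0.5352, -0.1238, 0.0858]
ee_rot: [0.643, 0.766, -0.0, -0.001]
ft_force: [-0.1, 0.1, -0.8]
opening: 0.0
finger_force: 0.0
```

Call:
step_hand(steps=[[[0, 0.005, 0], 0], [[0, 0.009, 0], 0], [[0, 0.012, 0], 0], [[0, 0.014, 0], 0], [[0, 0.016, 0], 0], [[0, 0.018, 0], 0], [[0, 0.019, 0], 0], [[0, 0.019, 0], 0]])

```text
t: 17.45
tool_pos: [0.5534, -0.1208, 0.0873]
ee_rot: [0.643, 0.766, -0.001, -0.001]
ft_force: [-5.6, -2.5, 4.7]
opening: 0.0003
finger_force: 2.7
```

Call:
step_hand(steps=[[[0, -0.006, 0], 0], [[0, -0.012, 0], 0], [[0, -0.012, -0.015], 0], [[0, -0.012, -0.035], 0], [[0, -0.012, -0.05], 0], [[0, -0.012, -0.05], 0]])

```text
t: 18.05
tool_pos: [0.5446, -0.1234, 0.1406]
ee_rot: [0.643, 0.766, 0.001, 0.003]
ft_force: [-0.2, -1.0, -0.1]
opening: 0.0
finger_force: 0.0
```

```bash
python3 - <<'E'
from h import *
s=r.sense(); print(w2uv(s["tool_pos"]))
# knob: moved with platform; predict from corner
K=uv2w(.4394+.008,-.3008+.006); print(rel([*K,.14,np.radians(99.95)]))
E
```

```text
[ 0.5150942  -0.21559855]
[-0.0792 -0.0677  0.0005 -0.    ]
```

Call:
step_hand(steps=[[[0.03, -0.04, -0.02], 0], [[0.03, -0.08, -0.02], 0], [[0.03, -0.1, -0.02], 0], [[0.03, -0.1, -0.02], 0], [[0.03, -0.1, -0.02], 0]], jaw=0.05)

```text
t: 18.55
tool_pos: [0.4392, -0.1104, 0.157]
ee_rot: [0.643, 0.766, 0.0, 0.001]
ft_force: [0.8, 0.5, -0.8]
opening: 0.0501
finger_force: 0.0
```

```bash
cat >> h.py <<'E'
def fit(p,q,sel):  # line p(q)
    t=np.where(sel)[0]
    for k in range(4):
        f=np.polyfit(q[t],p[t],1); res=p[t]-np.polyval(f,q[t]); t=t[abs(res)<max(.0012,2*res.std())]
    return f,len(t)
E
python3 - <<'E'
from h import *
s=r.sense(); print(w2uv(s["tool_pos"]),s["tool_pos"])
im=r.capture("top"); cv2.imwrite("pics/seat_t.png",im[:,:,::-1]); si=r.capture("side"); cv2.imwrite("pics/seat_s.png",si[:,:,::-1])
for q in blobs(up(im),(18,120,60),(32,255,255),3000)[1]:
    w=ray("top",dn(q[:,0]),.08)[:,:2];u=w@EX;v=w@EY; print("yel",u.min(),u.max(),v.min(),v.max())
    if v.max()>-.3:
        print("far",fit(u,v,u>u.max()-.004),"near",fit(u,v,u<u.min()+.004))
g=cv2.cvtColor(im,cv2.COLOR_RGB2GRAY); m=cv2.inRange(up(g),0,60)
for q in cv2.findContours(m,cv2.RETR_EXTERNAL,cv2.CHAIN_APPROX_NONE)[0]:
    if cv2.contourArea(q)>600:
        mm=cv2.moments(q); p=dn([mm["m10"]/mm["m00"],mm["m01"]/mm["m00"]]); 
        if 330<p[0]<440 and 200<p[1]<320: print("dark",p,mm["m00"],w2uv(ray("top",p,.102)[0]),w2uv(ray("top",p,.06)[0]))
# white fence: bright low-sat
hsv=cv2.cvtColor(up(im),cv2.COLOR_RGB2HSV)
for nm,lo,hi in(("blue",(100,60,20),(130,255,255)),("red",(0,150,40),(8,255,255)),("red",(172,120,40),(180,255,255))):
    for n,i in(("top",im),("side",si)):
        for q in blobs(up(i),lo,hi,60)[1]:
            w=q[:,0].mean(0) ; e=cv2.minEnclosingCircle(q)[0]; 
            uv=w2uv(ray(n,dn(e),.081)[0])
            if .4<uv[0]<.65 and -.32<uv[1]<-.1: print(n,nm,dn(e).round(1),cv2.contourArea(q)/16,uv.round(4))
E
```

```text
[ 0.41350615 -0.184651  ] [ 0.43919218 -0.11042445  0.15698959]
yel 0.5375889002688774 0.5956599500582577 -0.284512525739152 -0.1453626103954015
far (array([-0.00226811,  0.59445155]), 223) near (array([-0.00213911,  0.53774843]), 221)
yel 0.613433956614646 0.762305789630822 -0.3482773358830773 -0.3375211724294757
dark [414.5744855  273.21217909] 1603.5 [ 0.44685681 -0.29427939] [ 0.44438229 -0.30305069]
dark [351.64559014 237.8714332 ] 771.0 [ 0.55256284 -0.15880423] [ 0.55435955 -0.16210144]
dark [394.88984091 231.38487615] 780.5 [ 0.55251063 -0.26379006] [ 0.55430522 -0.2713294 ]
top blue [351.7 238. ] 18.71875 [ 0.553  -0.1605]
side blue [325.9 224. ] 16.59375 [ 0.5529 -0.1604]
top red [395.  231.5] 51.4375 [ 0.5531 -0.2679]
side red [338.9 201.8] 17.5625 [ 0.5529 -0.2675]
side red [338.5 202.6] 5.5 [ 0.5526 -0.2632]
```

```bash
python3 - <<'E'
from h import *
ims=[cv2.imread(f"pics/{f}.png")[:,:,::-1] for f in("side0","seat_s")]
im=np.mean(ims,0); 
print("R"); print(im[188:203,287:304,0].astype(int)); print("R-B"); print((im[188:203,287:304,0]-im[188:203,287:304,2]).astype(int))
# green band from both views
for n,f in(("side","seat_s"),("top","seat_t")):
    i=cv2.imread(f"pics/{f}.png")[:,:,::-1].copy()
    for q in blobs(up(i),(45,60,30),(85,255,255),60)[1]:
        x,y,w,h=cv2.boundingRect(q); p=dn([x+w/2,y+h/2])
        if 280<p[0]<400 and 150<p[1]<220: print(n,"green",dn([x,y]),dn([x+w,y+h]))
# predicted ring of tip
for c in([.667,-.226],[.664,-.226],[.670,-.226]):
    P=[[*uv2w(c[0]+.006*np.cos(a),c[1]+.006*np.sin(a)),.093] for a in np.arange(0,6.28,.3)]; q=proj("side",P); print(c,q.min(0).round(1),q.max(0).round(1))
E
```

```text
R
[[174 135  68  24  15  29  32  27  30  30  19  68 126 127 158 164 161]
 [145 120  99 106  95  76  75  80  82 106 138 143 135 128 160 164 161]
 [155 132 101 107 115 124 131 135 138 139 141 139 129 148 166 166 165]
 [169 174 116  99 111 122 130 131 135 138 139 137 135 163 166 166 163]
 [147 166 158 121 111 117 126 127 135 139 137 134 146 133 109 140 149]
 [ 93 103 105  97  99 113 123 129 132 132 128 149 167 166 164 150 144]
 [ 88  93  92  91  90  99 112 116 122 120 115 155 172 173 170 169 167]
 [121 122 105  99  89  88  96  97 113 111  95 104 103 127 131 146 158]
 [131 130 133 132 133 117  98 100 111 117  86  86  85  93  96  97 102]
 [136 135 133 132 132 115 101 108 123 130  99 122 106 101  94  92  92]
 [ 85 100 114 123 142 124  86 103 117 102 108 129 134 132 131 124 125]
 [ 92  96  93  93  96  86  82  95 105 142 139 133 131 131 133 130 132]
 [ 91  91  91  93  93  92  95  92  92  96  89 102 114 121 143 134 131]
 [ 88  91 112  98  90  92  93  94  93  94  93  93  93  94 101  86 102]
 [ 98  97 103  79  92  90  92 110 100  92  94  91  91  93  96  92  95]]
R-B
[[  7  10   3  -7 -14 -11 -1
[... 515 characters left out ...]
 19  23  66  78 100 109]
 [  0  -1   0   2   0   2   6   9   8   8  -4 -11 -14 -11 -10 -11  15]
 [ -1   2   0   0  -1   0   6   4   7   7   3  -3  -4  -8  -8 -13 -11]
 [ -1   0   1   0  -2   5  27  42  41  62  21   0   1   1   0  -1  -2]
 [ -1   1   0  -1  -2   0   9  31  41   3  -2   0  -2   0   0   0   0]
 [ -1   0   0   2  -1  -2  -1  -2   0  -1  -2   0   1   0   0  -1   0]
 [  0   0   2   3   1   0  -1   1  -2   0   0   0  -2   0   2   0   0]
 [ -7  -6  -6  -3  -4  -1  -1   0   3   2  -1   0  -1   0   1   0  -2]]
side green [288.375 184.625] [300.375 189.125]
[0.667, -0.226] [292.8 197.3] [297.1 199.8]
[0.664, -0.226] [293.8 197.5] [298.1 200. ]
[0.67, -0.226] [291.8 197.1] [296.1 199.6]
```

```bash
python3 - <<'E'
from h import *
print(w2uv(ray("side",[294.95,198.2],.093)[0]),w2uv(ray("side",[294.95,198.6],.093)[0]))
for z in(.093,.11,.12,.13,.14): print(z,proj("side",[*uv2w(.667,-.2262),z]))
s=r.sense(); K=[.447,-.2943]; print(rel([*uv2w(*K),.14,np.radians(99.95)]),rel([*uv2w(*K),.085,np.radians(99.95)]))
E
```

```text
[ 0.66758387 -0.22766195] [ 0.66684205 -0.22586564]
0.093 [[294.94334894 198.52413566]]
0.11 [[294.66890113 193.39543634]]
0.12 [[294.50540331 190.34009707]]
0.13 [[294.34035434 187.25577092]]
0.14 [[294.17373203 184.1420434 ]]
[-0.1094  0.0329  0.0172 -0.    ] [-0.1094  0.0328  0.0722 -0.    ]
```

Call:
step_hand(steps=[[[-0.04, 0.01, 0], 0], [[-0.08, 0.025, 0], 0], [[-0.105, 0.033, 0.01], 0], [[-0.109, 0.033, 0.017], 0], [[-0.109, 0.033, 0.017], 0], [[-0.109, 0.033, 0.017], 0]])

```text
t: 19.25
tool_pos: [0.4898, -0.2109, 0.139]
ee_rot: [0.643, 0.766, 0.0, -0.001]
ft_force: [-0.4, 0.8, -0.2]
opening: 0.0497
finger_force: 0.0
```

```bash
python3 - <<'E'
from h import *
K=[.447,-.2943]; print(rel([*uv2w(*K),.089,np.radians(99.95)]))
E
```

```text
[-0.002   0.0011  0.05    0.0005]
```

Call:
step_hand(steps=[[[-0.001, 0.001, 0.015], 0], [[-0.001, 0.001, 0.03], 0], [[-0.001, 0.001, 0.043], 0], [[-0.001, 0.001, 0.05], 0], [[-0.001, 0.001, 0.05], 0]])

```text
t: 19.75
tool_pos: [0.4902, -0.2119, 0.0878]
ee_rot: [0.643, 0.766, -0.0, -0.002]
ft_force: [-0.0, -0.1, -0.6]
opening: 0.0501
finger_force: 0.0
```

Call:
step_hand(steps=[[[0, 0, 0], 0], [[0, 0, 0], 0], [[0, 0, 0], 0], [[0, 0, 0], 0], [[0, 0, 0], 0]], jaw=0.01, squeeze=45)

```text
t: 20.25
tool_pos: [0.4912, -0.2131, 0.0906]
ee_rot: [0.643, 0.766, -0.0, 0.0]
ft_force: [-4.4, -0.1, 5.0]
opening: 0.0226
finger_force: 44.6
```

```bash
python3 - <<'E'
from h import *
s=r.sense(); print(w2uv(s["tool_pos"]),s["moment"])
E
```

```text
[ 0.44700025 -0.29481318] [-0.1461601   0.76415565  0.08424624]
```

Call:
step_hand(steps=[[[-0.001, 0.001, 0], 0], [[-0.002, 0.003, 0], 0], [[-0.0035, 0.006, 0], 0], [[-0.005, 0.009, 0], 0], [[-0.0075, 0.013, 0], 0], [[-0.01, 0.017, 0], 0], [[-0.0125, 0.021, 0], 0], [[-0.015, 0.025, 0], 0]])

```text
t: 21.05
tool_pos: [0.5177, -0.2218, 0.0905]
ee_rot: [0.643, 0.766, 0.0, -0.003]
ft_force: [-7.8, 4.5, 10.1]
opening: 0.0227
finger_force: 45.4
```

Call:
step_hand(steps=[[[-0.002, 0.004, 0], 0], [[-0.005, 0.008, 0], 0], [[-0.007, 0.012, 0], 0], [[-0.009, 0.016, 0], 0], [[-0.012, 0.02, 0], 0], [[-0.014, 0.024, 0], 0], [[-0.0165, 0.027, 0], 0], [[-0.019, 0.03, 0], 0]])

```text
t: 21.85
tool_pos: [0.5506, -0.2353, 0.0905]
ee_rot: [0.643, 0.766, 0.0, -0.003]
ft_force: [-7.3, 5.2, 8.8]
opening: 0.0228
finger_force: 45.2
```

Call:
step_hand(steps=[[[-0.002, 0.004, 0], 0], [[-0.004, 0.008, 0], 0], [[-0.006, 0.012, 0], 0], [[-0.008, 0.016, 0], 0], [[-0.011, 0.02, 0], 0], [[-0.013, 0.024, 0], 0], [[-0.015, 0.028, 0], 0], [[-0.018, 0.032, 0], 0]])

```text
t: 22.65
tool_pos: [0.5852, -0.2473, 0.0905]
ee_rot: [0.643, 0.766, 0.0, -0.003]
ft_force: [-7.1, 5.3, 8.6]
opening: 0.0226
finger_force: 45.3
```

Call:
step_hand(steps=[[[-0.002, 0.004, 0], 0], [[-0.004, 0.008, 0], 0], [[-0.007, 0.012, 0], 0], [[-0.009, 0.016, 0], 0], [[-0.011, 0.019, 0], 0], [[-0.013, 0.022, 0], 0], [[-0.0135, 0.024, 0], 0], [[-0.0145, 0.0255, 0], 0]])

```text
t: 23.45
tool_pos: [0.6129, -0.2572, 0.0905]
ee_rot: [0.643, 0.766, 0.0, -0.003]
ft_force: [-6.9, 4.4, 7.2]
opening: 0.0224
finger_force: 45.0
```

Call:
step_hand(steps=[[[0, 0, 0], 0]])

```text
t: 23.55
tool_pos: [0.6132, -0.2574, 0.0905]
ee_rot: [0.643, 0.766, 0.0, -0.002]
ft_force: [-5.3, 3.5, 7.6]
opening: 0.0228
finger_force: 45.0
```

```bash
cat > m.py <<'E'
from h import *
import sys
s=r.sense(); print("tcp",w2uv(s["tool_pos"]),s["ft_force"])
im={n:r.capture(n) for n in("top","side")}
for n in im: cv2.imwrite(f"pics/{n}_{sys.argv[1]}.png",im[n][:,:,::-1])
for nm,lo,hi in(("blue",(100,60,20),(130,255,255)),("red",(0,150,40),(8,255,255)),("red",(172,120,40),(180,255,255)),("yel",(18,120,60),(32,255,255))):
    for n in im:
        for q in blobs(up(im[n]),lo,hi,60)[1]:
            e=cv2.minEnclosingCircle(q)[0]; uv=w2uv(ray(n,dn(e),.081)[0])
            if .5<uv[0]<.75 and -.38<uv[1]<-.05:
                w=ray(n,dn(q[:,0]),.08)[:,:2]; print(n,nm,dn(e).round(1),cv2.contourArea(q)/16,uv.round(4),"u",(w@EX).min().round(4),(w@EX).max().round(4),"v",(w@EY).min().round(4),(w@EY).max().round(4))
E
python3 m.py blue; python3 - <<'E'
from h import *
im=cv2.imread("pics/side_blue.png"); cv2.imwrite("pics/v.png",up(im[80:260,230:420],4)[:600,:760])
E
```

```text
tcp [ 0.55946616 -0.35943705] [-5.2968669   3.51986579  7.60764706]
top blue [369.2 190.2] 8.03125 [ 0.663  -0.2213] u 0.6578 0.6685 v -0.2267 -0.2153
side blue [295.1 202.2] 12.59375 [ 0.6667 -0.2255] u 0.6575 0.6775 v -0.2382 -0.2165
top red [413.1 182.1] 53.46875 [ 0.6669 -0.3315] u 0.6576 0.6775 v -0.3426 -0.3218
side red [309.  182.6] 7.84375 [ 0.6664 -0.3313] u 0.658 0.6773 v -0.3439 -0.3207
side red [309.  182.6] 4.8125 [ 0.6664 -0.3313] u 0.6595 0.6735 v -0.3406 -0.3232
top yel [391.3 180.4] 691.34375 [ 0.6791 -0.2791] u 0.6495 0.7094 v -0.3489 -0.2095
top yel [412.6 151.1] 57.03125 [ 0.7436 -0.3429] u 0.7256 0.7621 v -0.3484 -0.3374
side yel [281.2 189.9] 8.4375 [ 0.7281 -0.2697] u 0.7226 0.7349 v -0.2776 -0.2638
side yel [297.5 192.4] 386.6875 [ 0.679 -0.273] u 0.6412 0.7102 v -0.3514 -0.2037
```

View pics/v.png

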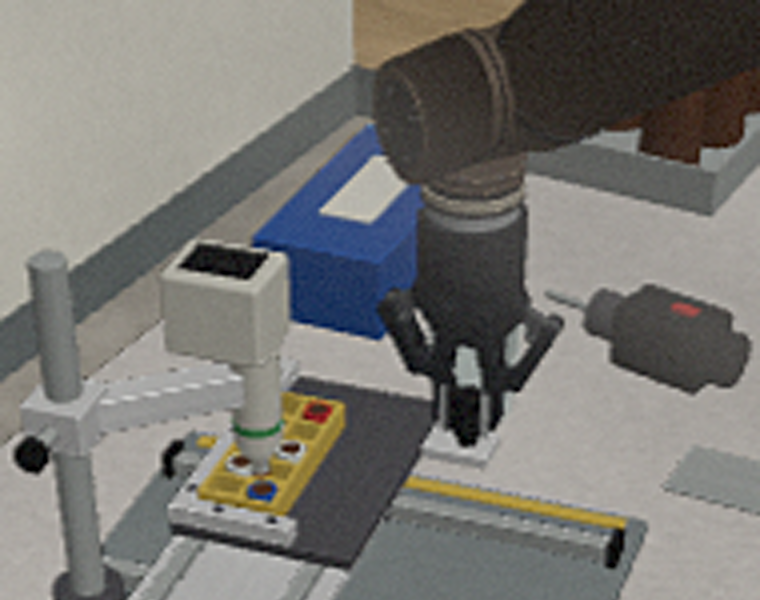

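The nose tip (261,473) stands over the blue pellet (262,489). The tray is seated, and the wrist will stay clear of the housing on the way to red. I'll trim 2.5 mm in -y, then pause.

Call:
step_hand(steps=[[[-0.001, 0, 0], 0], [[-0.002, 0.0005, 0], 0], [[-0.0025, 0.0005, 0], 0], [[-0.0025, 0.0005, 0], 0]])

```text
t: 24.05
tool_pos: [0.6139, -0.2597, 0.0905]
ee_rot: [0.643, 0.766, 0.0, -0.002]
ft_force: [-5.4, 5.0, 7.5]
opening: 0.0226
finger_force: 45.1
```

```bash
python3 m.py blue2
```

```text
tcp [ 0.55977246 -0.36185681] [-5.41114997  5.04707268  7.47367059]
top blue [369.8 190.6] 4.78125 [ 0.6619 -0.2224] u 0.658 0.6657 v -0.2262 -0.2179
side blue [295.3 201.9] 13.28125 [ 0.6669 -0.2274] u 0.6576 0.6785 v -0.2384 -0.2183
top red [414.1 181.9] 53.03125 [ 0.6672 -0.3341] u 0.6577 0.6777 v -0.3451 -0.3244
side red [309.3 182.2] 23.375 [ 0.6666 -0.3339] u 0.658 0.678 v -0.3475 -0.3234
side red [309.4 182.1] 5.5 [ 0.6664 -0.3342] u 0.6594 0.6742 v -0.3431 -0.3249
top yel [392.4 180.2] 697.21875 [ 0.6791 -0.2816] u 0.6501 0.7096 v -0.3513 -0.212
top yel [412.5 151.1] 56.84375 [ 0.7437 -0.3426] u 0.7256 0.7622 v -0.3484 -0.3374
side yel [281.2 190. ] 8.28125 [ 0.7279 -0.2691] u 0.7226 0.7349 v -0.2773 -0.2638
side yel [297.5 191.5] 381.03125 [ 0.6807 -0.2772] u 0.6418 0.7105 v -0.3543 -0.2061
```

Call:
step_hand(steps=[[[0, 0, 0], 0], [[0, 0, 0], 0], [[0, 0, 0], 0], [[0, 0, 0], 0], [[0, 0, 0], 0], [[0, 0, 0], 0], [[0, 0, 0], 0], [[0, 0, 0], 0]], quiet=true)

```text
ok
```

Call:
step_hand(steps=[[[0, 0, 0], 0], [[0, 0, 0], 0], [[0, 0, 0], 0], [[0, 0, 0], 0]])

```text
t: 25.35
tool_pos: [0.6139, -0.2597, 0.0905]
ee_rot: [0.643, 0.766, 0.0, -0.002]
ft_force: [-6.0, 4.6, 7.1]
opening: 0.0227
finger_force: 45.0
```

Call:
step_hand(steps=[[[0.001, 0, 0], 0], [[0.003, 0, 0], 0], [[0.006, 0, 0], 0], [[0.009, 0, 0], 0], [[0.013, 0, 0], 0], [[0.017, 0, 0], 0], [[0.021, 0, 0], 0], [[0.025, 0, 0], 0]])

```text
t: 26.15
tool_pos: [0.6103, -0.2393, 0.0906]
ee_rot: [0.643, 0.766, -0.002, 0.002]
ft_force: [-3.3, -7.5, 2.7]
opening: 0.0226
finger_force: 44.4
```

Call:
step_hand(steps=[[[0.004, 0, 0], 0], [[0.008, 0, 0], 0], [[0.012, 0, 0], 0], [[0.016, 0, 0], 0], [[0.02, 0, 0], 0], [[0.024, 0, 0], 0], [[0.028, 0, 0], 0], [[0.032, 0, 0], 0]])

```text
t: 26.95
tool_pos: [0.6047, -0.2077, 0.0906]
ee_rot: [0.643, 0.766, -0.002, 0.002]
ft_force: [-3.8, -7.3, 2.6]
opening: 0.023
finger_force: 44.5
```

Call:
step_hand(steps=[[[0.004, 0, 0], 0], [[0.008, 0, 0], 0], [[0.012, 0, 0], 0], [[0.016, 0, 0], 0], [[0.02, 0, 0], 0], [[0.024, 0, 0], 0], [[0.028, 0, 0], 0], [[0.032, 0, 0], 0]])

```text
t: 27.75
tool_pos: [0.5992, -0.1761, 0.0906]
ee_rot: [0.643, 0.766, -0.002, 0.002]
ft_force: [-4.2, -6.9, 3.2]
opening: 0.0228
finger_force: 44.6
```

Call:
step_hand(steps=[[[0.004, 0, 0], 0], [[0.008, 0, 0], 0], [[0.011, 0, 0], 0], [[0.014, 0, 0], 0], [[0.016, 0, 0], 0], [[0.018, 0, 0], 0], [[0.019, 0, 0], 0], [[0.019, 0, 0], 0]])

```text
t: 28.55
tool_pos: [0.5959, -0.157, 0.0906]
ee_rot: [0.643, 0.766, -0.001, 0.001]
ft_force: [-5.0, -6.0, 4.3]
opening: 0.0226
finger_force: 44.6
```

```bash
python3 m.py red
```

```text
tcp [ 0.5597743  -0.25758597] [-4.97182458 -5.98133808  4.25099843]
top blue [329.6 194.6] 14.625 [ 0.6667 -0.1232] u 0.6583 0.676 v -0.1325 -0.1143
side blue [280.4 223.6] 14.375 [ 0.6661 -0.1225] u 0.6573 0.6776 v -0.1333 -0.1139
side red [295.9 201.8] 20.03125 [ 0.6657 -0.2284] u 0.6576 0.6779 v -0.2452 -0.2187
side red [295.2 202.5] 4.09375 [ 0.666  -0.2245] u 0.659 0.6732 v -0.2299 -0.2207
top yel [350.7 186.1] 954.0625 [ 0.6798 -0.1778] u 0.6501 0.7095 v -0.247 -0.1086
top yel [412.6 151.6] 60.1875 [ 0.7424 -0.3427] u 0.7231 0.7623 v -0.3483 -0.3374
side yel [283.1 212. ] 724.34375 [ 0.68   -0.1724] u 0.6413 0.7117 v -0.2494 -0.1026
side yel [281.2 190. ] 8.34375 [ 0.7279 -0.2691] u 0.7226 0.7349 v -0.2773 -0.2638
```

Call:
step_hand(steps=[[[0.001, 0, 0], 0], [[0.002, 0.0005, 0], 0], [[0.003, 0.0005, 0], 0], [[0.0035, 0.0005, 0], 0], [[0.0035, 0.0005, 0], 0], [[0.0035, 0.0005, 0], 0]])

```text
t: 29.25
tool_pos: [0.5957, -0.1536, 0.0906]
ee_rot: [0.643, 0.766, -0.002, 0.001]
ft_force: [-4.2, -5.9, 3.1]
opening: 0.0225
finger_force: 44.7
```

```bash
python3 m.py red2 | grep -v yel
```

```text
tcp [ 0.56016284 -0.25422162] [-4.23559628 -5.85188547  3.11426093]
top blue [328.3 194.6] 15.78125 [ 0.6672 -0.12  ] u 0.6586 0.6769 v -0.1288 -0.111
side blue [279.6 223.9] 16.625 [ 0.6676 -0.1209] u 0.658 0.6786 v -0.1316 -0.1109
side blue [342.2 201.6] 3.8125 [ 0.5443 -0.2712] u 0.5393 0.5502 v -0.2837 -0.2615
side red [295.1 201.9] 10.09375 [ 0.6674 -0.2272] u 0.6584 0.6775 v -0.2425 -0.2165
side red [295.1 202. ] 5.0 [ 0.6672 -0.2266] u 0.6597 0.675 v -0.2344 -0.218
```

Call:
step_hand(steps=[[[0, 0, 0], 0], [[0, 0, 0], 0], [[0, 0, 0], 0], [[0, 0, 0], 0]], jaw=0.05)

```text
t: 29.75
tool_pos: [0.596, -0.1509, 0.0897]
ee_rot: [0.643, 0.766, 0.0, 0.0]
ft_force: [-0.5, -0.5, -0.2]
opening: 0.0505
finger_force: 0.0
```

Call:
step_hand(steps=[[[0, 0, -0.01], 0], [[0, 0, -0.025], 0], [[0, 0, -0.04], 0], [[0, -0.01, -0.055], 0], [[0, -0.04, -0.06], 0], [[0, -0.08, -0.06], 0], [[0, -0.11, -0.06], 0], [[0, -0.11, -0.06], 0]])

```text
t: 30.55
tool_pos: [0.485, -0.1704, 0.1509]
ee_rot: [0.644, 0.765, -0.0, 0.0]
ft_force: [0.6, 0.5, -0.3]
opening: 0.0497
finger_force: 0.0
```

Call:
step_hand(steps=[[[0, 0, 0], 0], [[0, 0, 0], 0]])

```text
t: 30.75
tool_pos: [0.4888, -0.1707, 0.1513]
ee_rot: [0.643, 0.766, 0.0, 0.001]
ft_force: [0.0, -0.1, -0.1]
opening: 0.05
finger_force: 0.0
```

```bash
python3 m.py fin; python3 - <<'E'
from h import *
im=cv2.imread("pics/top_fin.png")[:,:,::-1].copy()
for q in blobs(up(im),(18,120,60),(32,255,255),3000)[1]:
    w=ray("top",dn(q[:,0]),.08)[:,:2];u=w@EX;v=w@EY
    if v.max()>-.3: print("near",fit(u,v,u<u.min()+.004),"right",fit(v,u,v<v.min()+.004))
g=cv2.cvtColor(im,cv2.COLOR_RGB2GRAY); m=cv2.inRange(up(g),0,60)
for q in cv2.findContours(m,cv2.RETR_EXTERNAL,cv2.CHAIN_APPROX_NONE)[0]:
    mm=cv2.moments(q)
    if mm["m00"]>600:
        p=dn([mm["m10"]/mm["m00"],mm["m01"]/mm["m00"]]); uv=w2uv(ray("top",p,.102)[0])
        if .5<uv[0]<.6 and -.3<uv[1]<-.2: print("knob?",mm["m00"],uv)
E
```

```text
tcp [ 0.45191026 -0.25258922] [ 0.01864789 -0.11464887 -0.09058816]
top blue [328.2 194.6] 13.625 [ 0.6672 -0.1198] u 0.6585 0.6769 v -0.1288 -0.111
side blue [279.8 224.2] 16.65625 [ 0.6666 -0.1195] u 0.6579 0.6784 v -0.1316 -0.1109
side red [295.1 202. ] 10.40625 [ 0.6672 -0.2266] u 0.6582 0.6777 v -0.2432 -0.2167
side red [295.1 202. ] 5.15625 [ 0.6672 -0.2266] u 0.6598 0.675 v -0.2346 -0.218
top yel [426.6 234. ] 192.46875 [ 0.5355 -0.3434] u 0.4754 0.5961 v -0.3484 -0.3371
top yel [349.3 185.9] 965.4375 [ 0.6809 -0.1745] u 0.6503 0.7098 v -0.2439 -0.1052
top yel [412.8 151.5] 59.96875 [ 0.7426 -0.3431] u 0.7234 0.7622 v -0.3483 -0.3375
side yel [282.8 212.9] 728.53125 [ 0.6793 -0.1684] u 0.6419 0.7111 v -0.2466 -0.0991
side yel [281.2 189.9] 7.9375 [ 0.7281 -0.2693] u 0.7231 0.7349 v -0.2776 -0.2636
near (array([-0.00189411,  0.65071253]), 217) right (array([-0.02042504, -0.22904963]), 16)
knob? 1254.5 [ 0.56045061 -0.25195243]
```

```bash
python3 - <<'E'
from h import *
im=cv2.imread("pics/top_fin.png")[:,:,::-1].astype(np.float32)
def prof(pts):
    q=proj("top",pts).astype(np.float32); return cv2.remap(im,q[None,:,0],q[None,:,1],cv2.INTER_LINEAR)[0].round().astype(int).tolist()
vs=np.arange(-.112,-.09,.0015); us=np.arange(.702,.722,.0015)
for u in(.66,.68,.70): print("v-prof",u,prof([[*uv2w(u,v),.077] for v in vs]))
for v in(-.12,-.175,-.23): print("u-prof",v,prof([[*uv2w(u,v),.077] for u in us]))
E
```

```text
v-prof 0.66 [[79, 72, 61], [99, 84, 53], [112, 93, 49], [114, 94, 49], [108, 90, 50], [107, 96, 74], [109, 104, 97], [117, 114, 111], [122, 120, 118], [123, 121, 119], [122, 120, 118], [122, 120, 118], [121, 118, 116], [118, 115, 113], [114, 111, 109]]
v-prof 0.68 [[111, 92, 47], [113, 93, 46], [114, 93, 45], [113, 92, 47], [112, 93, 55], [112, 100, 80], [114, 108, 99], [120, 119, 115], [121, 119, 117], [122, 119, 117], [122, 119, 118], [122, 119, 118], [122, 120, 117], [121, 120, 117], [121, 119, 116]]
v-prof 0.7 [[121, 101, 49], [121, 100, 48], [121, 99, 48], [121, 99, 51], [122, 104, 68], [123, 112, 93], [124, 118, 109], [124, 121, 120], [122, 120, 118], [122, 120, 118], [123, 121, 119], [122, 119, 118], [121, 118, 116], [122, 118, 116], [119, 115, 113]]
u-prof -0.12 [[119, 97, 47], [113, 93, 45], [107, 88, 44], [105, 87, 43], [109, 91, 48], [118, 99, 57], [119, 106, 76], [120, 112, 94], [120, 115, 109], [117, 114, 113], [110, 108, 107], [109, 107, 106], [110, 108, 106], [115, 113, 111]]
u-prof -0.175 [[117, 97, 46], [111, 92, 43], [105, 87, 41], [100, 83, 40], [109, 90, 46], [115, 97, 56], [118, 104, 76], [118, 109, 94], [117, 113, 112], [116, 114, 112], [116, 115, 113], [117, 115, 112], [117, 114, 112], [116, 113, 112]]
u-prof -0.23 [[119, 115, 106], [120, 117, 108], [119, 116, 106], [119, 115, 106], [120, 116, 106], [120, 116, 106], [120, 116, 107], [119, 116, 107], [119, 115, 107], [119, 115, 106], [118, 114, 105], [117, 113, 104], [118, 114, 105], [119, 115, 106]]
```

No dark gap shows at either fence where the tray edge is visible, so the tray is still flush. Handing in.

```bash
python3 -c "
from station import r
print(r.hand_in())"
```

```text
the job is handed in; nothing more can be done
None
```

The job is handed in at about 31 s of the 72 s: the tray is flush in the fence corner, and the probe paused over the blue pellet and now stands over the red one to within about 1 mm by camera, with the gripper clear; no verdict was returned.

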